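# Serve the large crispbread with the turner

### The job

Take the kitchen turner by its handle, slide its blade under the larger of the two crispbreads on the baking sheet, lift it clear and lay it flat, wholly on the round wooden board without dropping it; do not touch the bread with the gripper. Then stand the turner flat on its blade on the free worktop and let go. Leave the smaller crispbread, the pepper mill, the salt shaker and the tin where they are.

Things in the scene. Friction and masses are not known exactly. Their poses are not given: they have to be found in the camera images.
- turner_grip (a point): Place to grip on the black handle of the steel kitchen turner (0.2 kg), a level bar 100 long, 18 wide (its y), 22 mm high. The point is half-way up, 60 mm above the blade's underside, 25 mm behind the bar's front end. Axes: x from handle to tip, z up. It starts standing on its blade on the right side, pointing away from the robot within 25 degrees; board and turner may swap places.
- turner_tip (a point): Middle of the blade's front edge, underside; 165 mm ahead of and 60 mm below turner_grip, same axes. Blade: flat, 110 mm long behind this edge, 80 mm wide, 2.2 mm thick, the front 20 mm bevelled on top to 0.8 mm. An 8 mm neck climbs from the middle of its rear end to the handle. The blade is slick (friction about 0.2): bread slides off when it tips over about 15 degrees.
- turner: The same turner, same axes; origin level with the blade's underside, 120 mm behind the tip edge and 45 mm ahead of turner_grip.
- baking_sheet: Fixed flat aluminium sheet on the left, 240 mm deep (x), 290 mm wide (y). Origin: centre of its underside; top surface 3 mm up. Its x points to its only lip, along the far end: 25 mm high with its rolled top, inner face at x = +110 mm. The near end (x = -120 mm) and both sides have no rim. Bread pushed in +x slides until the lip stops it.
- large_crispbread: The larger crispbread: rigid brown disc, 115 mm across, 12 mm thick, about 80 g, flat on one half of the sheet or the other (centre about 70 mm off the sheet's middle line). Origin: centre of its underside, z up. Lower edge bevelled: the side begins 5 mm up, the flat underside 8 mm farther in. Friction on sheet and board about 0.6.
- small_crispbread: The smaller crispbread, a like disc 80 mm in diameter, 12 mm thick, 45 g, on the other half of the sheet. Origin at the centre of its underside.
- serving_board: Loose round wooden serving board, 190 mm in diameter, 14 mm thick, 0.6 kg, flat on the worktop on the right. Origin at the centre of its underside, z up.
- pepper_mill: Wooden pepper mill, 58 mm in diameter, 170 mm high, standing on the right at the back. Origin at the centre of its underside. Bystander. Low wall cabinets overhang the rear part of the worktop here, from its middle to the right: keep wrist and elbow clear of them.
- salt_shaker: Salt shaker, 44 mm in diameter, 90 mm high, standing on the right near the front edge of the worktop. Origin at the centre of its underside. Bystander.
- bean_tin: Food tin, 75 mm in diameter, 110 mm high, standing close beside the sheet. Origin at the centre of its underside. Bystander.
Things that resemble listed ones, but are neither listed nor needed, are in the scene too. Leave any turquoise look-alike of the large_crispbread alone.

How it is judged:
On the way:
1. the larger crispbread is borne on the turner's blade, clear of the sheet (its underside at least 40 mm above the worktop) (height (world z) of large_crispbread above 0.04 m and contact force between turner and large_crispbread above 0.1 N and angle between large_crispbread's own z axis and vertical below 0.5 rad), for 0.3 s.
At the end, for the whole second after the job is handed in: The larger crispbread lies flat and still on the board, centre within 40 mm of the board's (no overhang); the turner stands flat on its blade on the worktop, off board and sheet; the smaller crispbread is within 25 mm, and mill, shaker and tin upright within 30 mm, of their starts (horizontal distance between large_crispbread and serving_board below 0.04 m and z of large_crispbread in the frame of serving_board between 0.01 and 0.018 m and angle between each of large_crispbread, turner's own z axis and vertical below 0.06 rad and z of turner_tip in the frame of serving_board below 0.01 m and contact force between turner and large_crispbread below 0.01 N and contact force between turner and serving_board below 0.01 N and linear speed of each of large_crispbread, turner below 0.02 m/s and height (world z) of turner_tip below 0.006 m and height (world z) of turner_grip between 0.052 and 0.068 m and contact force between turner and baking_sheet below 0.01 N and distance of small_crispbread from where it was at the start of the episode below 0.025 m and distance of each of pepper_mill, salt_shaker, bean_tin from where it was at the start of the episode below 0.03 m and angle between each of pepper_mill, salt_shaker, bean_tin's own z axis and vertical below 0.1 rad); the robot touches nothing.
It fails at once if the gripper or arm touches a crispbread (contact force between any of the fingers, the arm and large_crispbread above 0.3 N or contact force between any of the fingers, the arm and small_crispbread above 0.3 N).
It fails at once if the larger crispbread is dropped: it comes down on the board faster than 0.7 m/s (horizontal distance between large_crispbread and serving_board below 0.15 m and z of large_crispbread in the frame of serving_board below 0.05 m and linear speed of large_crispbread above 0.7 m/s).
It fails at once if the larger crispbread falls off sheet, blade or board onto the worktop (height (world z) of large_crispbread below 0.0015 m and horizontal distance between large_crispbread and baking_sheet above 0.12 m).
It fails at once if the smaller crispbread is moved by more than 25 mm (distance of small_crispbread from where it was at the start of the episode above 0.025 m).
It fails at once if a bystander is tipped or moved by more than 30 mm (distance of any of pepper_mill, salt_shaker, bean_tin from where it was at the start of the episode above 0.03 m or angle between any of pepper_mill, salt_shaker, bean_tin's own z axis and vertical above 0.3 rad).
It also fails if it takes over 67 s, if anything falls off the work surface, if the arm or the gripper's body presses on something with over 40 N, if the wrist force passes 120 N, or if a joint passes its speed limit or range.

### The arm

A 6-joint arm with a two-finger parallel gripper is mounted at the origin on a cart in front of the work surface, level with it; the furniture and walls round the work are solid. World frame = base frame: x ahead of the robot, y to its left, z up, the work surface at z = 0. Lengths are in m, angles in rad, forces in N, time in s.
With the tool pointing down it reaches from about 0.3 to 0.775 m from the base axis. Payload 14.6 kg.
Tool frame: the origin (TCP) lies midway between the tips of the shut fingers; the grasp point (between the pads) lies 19 mm behind it (ctrl.grasp_offset is the distance from the TCP to the grasp point, in m); z points along the fingers, y is the line along which they close (so a half turn about z gives the same grasp; the last joint's range is limited). The gripper opens to 85 mm and grips with 20 to 120 N. Pads are 22 mm wide; open, the fingers measure 114 mm over their backs; the gripper's body (76 mm by 85 mm) begins 54 mm behind the grasp point. The pads swing forward as they close: fully open they stand 13 mm farther back than shut.
Start: joints at [-1.326, 0.3, 1.521, -0, 1.321, -0.067], TCP at [0.169, -0.523, 0.231] pointing down, gripper open.
Joint ranges: [-3.03, 3.03], [-0.79, 2.21], [0.23, 2.52], [-1.04, 4.18], [0, 3.07], [-2.55, 2.55]. Speed limits (rad/s): [2.22, 2.22, 2.57, 3.14, 3.14, 3.14].

### API

Orientations are given as a unit quaternion [w, x, y, z].
In Python, from bench import ctrl gives the robot as it stands.
- The arm moves only by the tool apply_moves, never from a script. Its argument "targets" is a list of rows, each a list of 4 numbers: the shift along the world's x, y, z in units of 50 mm (1.0 is 50 mm), then the turn about the world's z in units of 8 degrees (1.0 is 8 degrees). In form: [[dx, dy, dz, turn], ...]. A call has 1 to 8 rows; each row shifts and turns the commanded pose from where the row before left it; what a row does not reach is not made up. A row lasts 1/8 s, in which the tool goes at most 62.5 mm and 10.7 degrees, less where a joint would pass 70% of its speed; a pose out of reach is approached as far as the arm can. A call is refused whole if a number of a shift passes 1 or a number of a turn 1, either way. A call with a gripper value outside its range is refused whole. "claw" is the opening, from -1 (shut) to 1 (fully open), set as the call begins (left out, the last holds). The fingers move at their own pace and stop on an object; the grip force is fixed at half the most. Time passes only in rows, so rows that do not move let the fingers close. It gives the time, the measured TCP pose, the force, the opening and the grip force at its end, in the units of the state.
- ctrl.state(): the state, without advancing time (a new reading comes with each control period).
- ctrl.grab_frame(name): name is "side" or "top" or "wrist"; returns a dict with "img" (420x560x3 uint8, red, green, blue), "fx", "fy", "cx", "cy" (pixels), "rvec" (rotation vector, rad) and "tvec" (3), from world to camera coordinates, as OpenCV has them; the wrist camera has in their place "tool_from_camera" (4x4, takes a point from camera to tool coordinates, whose origin is the TCP and whose axes are the flange's). Camera axes: x right, y down, z forward; pixel columns grow to the right and rows downward; lengths in m; the calibration is good to about 2 mm. The wrist camera is an equidistant fisheye: a pixel r from the principal point sees the ray r / f radians off the axis. A picture is of the moment at which its call begins: read the wrist's pose just before it. There is no depth.
- ctrl.hand_in(): hands the job in; it is judged then, once.
Trained networks look in a picture, given as the dict that the camera call returned (one of the last four; its "shot" number tells which), for a name from the list of things; names that differ only in an ending like _2 or _b are one class to them, and where a whole thing is asked for, a point or a joint stands for the part that bears it (a point fixed in the world has none). Each returns a list of dicts, best first, with "conf" (0 to 1); they miss things now and then, are a little off and sometimes report something else, mostly with a low value. They report only what shows in the picture. A call takes as long as a camera call. They do not tell look-alikes from the thing itself.
- ctrl.spot_in(picture, query): "centre" ([column, row] in pixels, amid what is visible of it).
- ctrl.landmark_of(picture, query): "centre" ([column, row] in pixels: a listed point, or the origin of a listed thing).
The state is a dict: "time": time; "joint_pos": joint angles; "dq": joint speeds; "joint_torque": joint torques, N m; "eef_pos": TCP position; "tool_rot": TCP orientation; "wrist_force": force on the tool from outside, world axes, zero at the start; "torque": the same for the moment, N m; "opening": finger opening in m; "gripper_force": force on a finger pad.
Only numpy, scipy, OpenCV 4.12 (cv2) and the standard library are available. Lean on these libraries where they do the work, as an engineer would, in place of code of your own. Each camera call takes 0.05 s, during which the arm holds its last target. There are 200 camera calls.

## Working session

There is one attempt and no reset: what is moved stays moved. The work goes in short steps, Python scripts to look and compute and a tool call to move; the robot and the scene stay as the last step left them, time stands still between calls to the robot, and variables do not carry over. Pictures are saved under pics/ and viewed, at most 12 in all, crops included, and the job is handed in when it is done.

Besides the shell and the picture viewer there is one more tool, called as name(argument=value, ...), one argument or row to a line, values as JSON. apply_moves: Moves the arm, as the interface text tells. Its arguments: {"type":"object","properties":{"targets":{"type":"array"},"claw":{"type":"number"}},"required":["targets"]}

```bash
mkdir -p pics
cat > h.py <<'E'
import numpy as np, cv2
from bench import ctrl
def ray(p,uv):
    R=cv2.Rodrigues(np.array(p["rvec"],float))[0]; t=np.array(p["tvec"],float).ravel()
    d=R.T@np.array([(uv[0]-p["cx"])/p["fx"],(uv[1]-p["cy"])/p["fy"],1]); return -R.T@t,d
def onz(p,uv,z):
    c,d=ray(p,uv); return c+d*(z-c[2])/d[2]
def proj(p,X):
    K=np.array([[p["fx"],0,p["cx"]],[0,p["fy"],p["cy"]],[0,0,1.]])
    return cv2.projectPoints(np.array(X,float).reshape(-1,1,3),np.array(p["rvec"],float),np.array(p["tvec"],float),K,None)[0][:,0]
def save(p,n): cv2.imwrite("pics/"+n,cv2.cvtColor(p["img"],cv2.COLOR_RGB2BGR))
E
python3 - <<'E'
from h import *
Z=dict(turner_grip=.06,turner_tip=0,turner=0,baking_sheet=0,large_crispbread=.003,small_crispbread=.003,serving_board=0,pepper_mill=0,salt_shaker=0,bean_tin=0)
for c in("top","side"):
    p=ctrl.grab_frame(c); save(p,c+"0.png")
    print(c,ray(p,(280,210)))
    for n,z in Z.items():
        print(n,[(np.round(d["centre"]).tolist(),round(d["conf"],2),onz(p,d["centre"],z)[:2].round(3).tolist()) for d in ctrl.landmark_of(p,n)])
print(ctrl.state())
E
```

```text
top (array([ 0.44069947, -0.07260653,  1.09407091]), array([ 0.11084943,  0.01059702, -0.99379181]))
turner_grip [([296.0, 249.0], 0.64, [0.451, -0.101])]
turner_tip [([300.0, 196.0], 0.66, [0.601, -0.119]), ([188.0, 205.0], 0.48, [0.581, 0.199])]
turner [([299.0, 235.0], 0.74, [0.491, -0.113])]
baking_sheet [([180.0, 235.0], 0.93, [0.498, 0.221])]
large_crispbread [([260.0, 263.0], 0.82, [0.416, -0.004]), ([188.0, 208.0], 0.72, [0.573, 0.198]), ([348.0, 269.0], 0.51, [0.394, -0.246])]
small_crispbread [([182.0, 257.0], 0.79, [0.436, 0.214])]
serving_board [([407.0, 232.0], 0.87, [0.493, -0.414]), ([300.0, 236.0], 0.6, [0.489, -0.116])]
pepper_mill [([350.0, 157.0], 0.9, [0.711, -0.262])]
salt_shaker [([348.0, 272.0], 0.69, [0.387, -0.245])]
bean_tin [([178.0, 162.0], 0.7, [0.707, 0.231])]
side (array([-0.68870627, -0.76513101,  0.83964355]), array([ 0.76607454,  0.43802147, -0.47045061]))
turner_grip [([278.0, 232.0], 0.61, [0.459, -0.103])]
turner_tip [([302.0, 229.0], 0.67, [0.605, -0.109])]
turner [([200.0, 213.0], 0.72, [0.507, 0.235]), ([286.0, 247.0], 0.71, [0.481, -0.121])]
b
[... 526 characters left out ...]
pos': array([-1.32560688e+00,  2.99879284e-01,  1.52100308e+00,  1.41340520e-05,
        1.32070541e+00, -6.66348945e-02]), 'dq': array([-5.20557570e-04,  2.87569327e-04,  7.96083022e-05, -9.73006903e-04,
        4.99287339e-04,  1.03095728e-03]), 'joint_torque': array([ 2.62639602e-03, -5.43353641e+01, -3.61980200e+01, -2.58822587e-05,
        5.92382657e-04, -4.62612331e-05]), 'eef_pos': array([ 0.16871672, -0.52347047,  0.23129064]), 'tool_rot': array([1.81820132e-06, 9.87870570e-01, 1.55279544e-01, 7.03730968e-06]), 'wrist_force': array([ 0.43362164, -1.05121403, -0.02833309]), 'torque': array([ 0.0171483 ,  0.04403266, -0.00656976]), 'gripper_force': 0.0, 'opening': 0.08551427378416347}
```

View pics/top0.png

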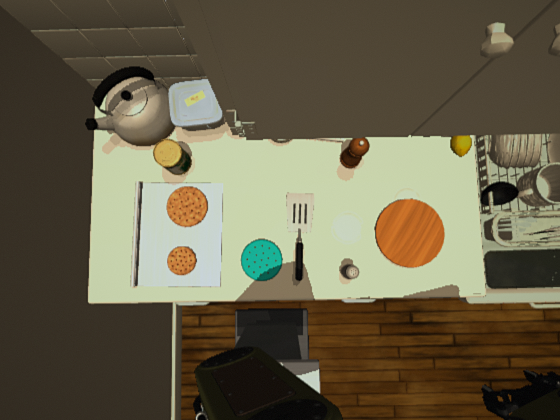

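View pics/side0.png

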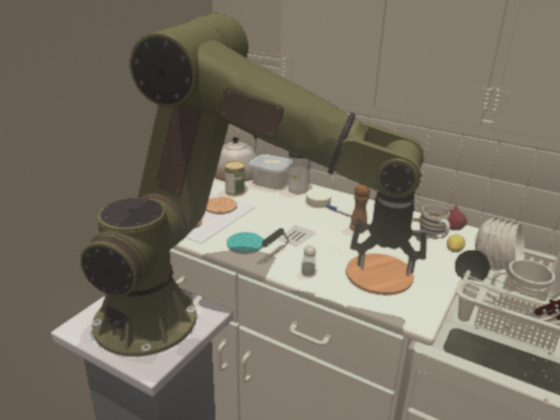

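Top view: the sheet's lip is on its left (world +y), so the blade has to go in along +y.

Things that could be mistaken for the target:
- **Brown disc on the sheet at (188,208):** this is the larger brown one, so it is the target.
- **Smaller brown disc at (182,257):** this is the small crispbread.
- **Turquoise disc at (262,260):** this is the decoy.
- **Turner at (299,235):** there is only one. The board is the orange disc at (410,233).

I'll measure more finely and check the choice in one close crop.

```bash
cat > meas.py <<'E'
from h import *
def blob(p,mask,box):
    m=np.zeros(mask.shape,np.uint8); x0,y0,x1,y1=box; m[y0:y1,x0:x1]=mask[y0:y1,x0:x1]*255
    m=cv2.morphologyEx(m,cv2.MORPH_CLOSE,np.ones((5,5),np.uint8))
    cs=cv2.findContours(m,cv2.RETR_EXTERNAL,cv2.CHAIN_APPROX_NONE)[0]
    return max(cs,key=cv2.contourArea)
def disc(p,c,z):
    P=np.array([onz(p,q,z)[:2] for q in c[:,0]],np.float32); (x,y),r=cv2.minEnclosingCircle(P)
    e=cv2.fitEllipse((P*1000).astype(np.float32)); return np.round([x,y,r],4),np.round(e[0],1),np.round(e[1],1)
E
python3 - <<'E'
from meas import *
p=ctrl.grab_frame("top"); im=p["img"]; hsv=cv2.cvtColor(im,cv2.COLOR_RGB2HSV)
H,S,V=[hsv[...,i] for i in range(3)]
br=(S>90)&((H<25)|(H>170))
print("large",disc(p,blob(p,br,(160,178,215,232)),.012))
print("small",disc(p,blob(p,br,(160,240,205,280)),.012))
print("board",disc(p,blob(p,br,(365,190,460,275)),.014))
c=blob(p,V<70,(285,225,312,285))
P=np.array([onz(p,q,.071)[:2]*1000 for q in c[:,0]],np.float32); print("handle",cv2.minAreaRect(P), cv2.boxPoints(cv2.minAreaRect(P)).round())
sh=(V>0)
crop=cv2.resize(im[150:300,120:320],None,fx=4,fy=4,interpolation=cv2.INTER_CUBIC)
cv2.imwrite("pics/crop1.png",cv2.cvtColor(crop,cv2.COLOR_RGB2BGR))
E
```

```text
large (array([0.5777, 0.2002, 0.0575]), array([577.3, 200.3]), array([111.2, 112.8]))
small (array([0.4273, 0.2141, 0.0397]), array([426.8, 213.8]), array([75.8, 77.2]))
board (array([ 0.4926, -0.416 ,  0.0952]), array([ 492.5, -416. ]), array([187.2, 187.5]))
handle ((420.94232177734375, -107.4688720703125), (18.135765075683594, 97.91471862792969), 88.64768981933594) [[ 372. -115.]
 [ 470. -118.]
 [ 470. -100.]
 [ 372.  -97.]]
```

View pics/crop1.png

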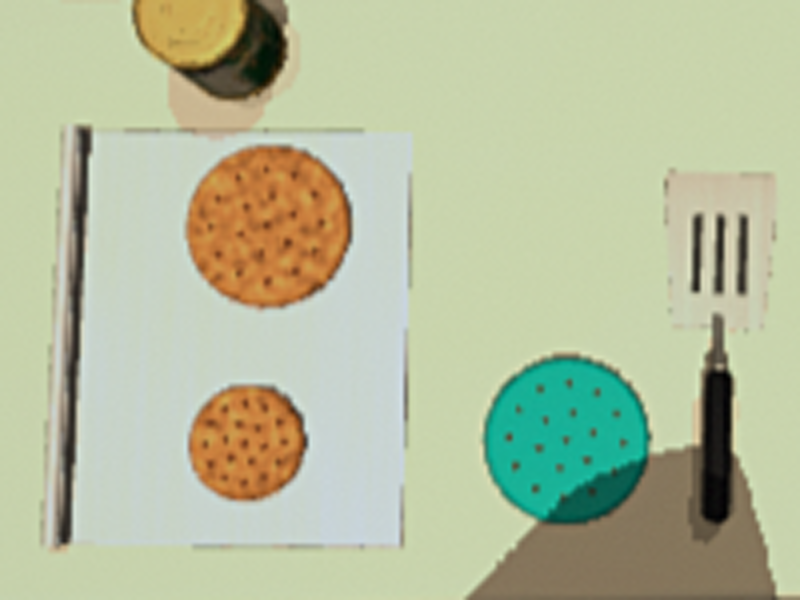

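The crop confirms the choice: the target is the brown disc at crop (270,226), clearly larger than the one at (247,442). The tin is above it at (205,45), the decoy is turquoise, and the lip is on the left.

Run:
```python
from h import *
p=ctrl.grab_frame("top")
f=lambda u,v,z:onz(p,(120+u/4-.375,150+v/4-.375),z)[:2].round(4)
print("near edge",f(411,133,.003),f(404,545,.003)); print("side",f(95,545,.003))
print("lip inner base",f(92,135,.003),f(76,540,.003)," top",f(84,128,.025),f(64,545,.025))
print("tip",f(666,171,.002),f(776,175,.002)); print("blade rear",f(668,326,0.002),f(768,331,0.002))
```

```text
near edge [0.643  0.1015] [0.3549 0.1064]
side [0.3582 0.3207]
lip inner base [0.6461 0.3294] [0.3618 0.334 ]  top [0.647  0.3271] [0.3602 0.3339]
tip [ 0.6124 -0.0792] [ 0.608  -0.1568]
blade rear [ 0.5027 -0.0785] [ 0.498  -0.1482]
```

apply_moves(
  targets=[
    [0.6,0.9,0,-0.4],
    [0.6,0.9,0,-0.4],
    [0.6,0.9,0,-0.4],
    [0.6,0.9,0,-0.4],
    [0.6,0.9,0,-0.3],
    [0.6,0.9,0,-0.3],
    [0.6,0.9,-0.2,-0.3],
    [0.6,0.9,-0.4,0],
  ],
  claw=1,
)

```text
time: 2.2
eef_pos: [0.4098, -0.1621, 0.2017]
tool_rot: [0.001, 1.0, -0.019, 0.001]
wrist_force: [1.3, -0.2, 0.9]
opening: 0.0853
gripper_force: 0.0
```

apply_moves(
  targets=[
    [0.7,1.0,-0.4,0],
    [0,0,0,0],
    [0,0,0,0],
  ],
)

```text
time: 2.58
eef_pos: [0.4427, -0.1151, 0.182]
tool_rot: [0.0, 1.0, -0.018, -0.0]
wrist_force: [-0.3, -0.8, 0.3]
opening: 0.0852
gripper_force: 0.0
```

```bash
cat >> h.py <<'E'
from scipy.spatial.transform import Rotation as Ro
def wonz(p,s,uv,z):
    u=np.array([(uv[0]-p["cx"]),(uv[1]-p["cy"])]); r=np.hypot(*u); th=r/p["fx"]
    d=np.array([*(u/max(r,1e-9)*np.sin(th)),np.cos(th)])
    T=np.array(p["tool_from_camera"]); q=s["tool_rot"]; R=Ro.from_quat([q[1],q[2],q[3],q[0]]).as_matrix()
    c=s["eef_pos"]+R@T[:3,3]; d=R@T[:3,:3]@d; return c+d*(z-c[2])/d[2]
E
python3 - <<'E'
from h import *
s=ctrl.state(); p=ctrl.grab_frame("wrist"); save(p,"w1.png"); print(s["eef_pos"])
for n,z in(("turner_grip",.06),("turner_tip",0),("turner",0)):
    print(n,[(np.round(d["centre"]),d["conf"],wonz(p,s,d["centre"],z).round(4)) for d in ctrl.landmark_of(p,n)])
E
```

```text
[ 0.44267692 -0.11505598  0.18196977]
turner_grip [(array([274., 196.]), 0.96, array([ 0.4455, -0.1094,  0.06  ]))]
turner_tip [(array([275.,  18.]), 0.63, array([ 0.6107, -0.1158,  0.    ]))]
turner [(array([277., 137.]), 0.67, array([ 0.4899, -0.1133,  0.    ])), (array([9., 1.]), 0.23, array([0.7108, 0.2293, 0.    ]))]
```

View pics/w1.png

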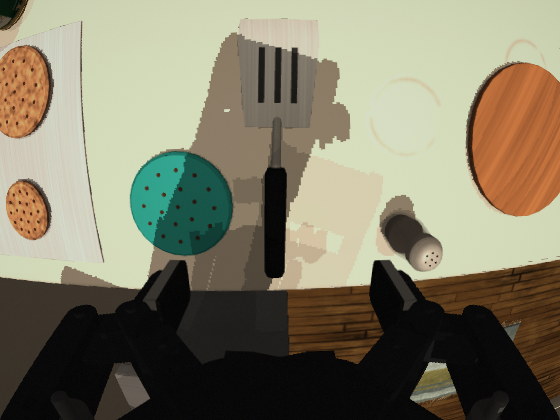

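The wrist view shows the handle centred at (275,222) and the blade at (278,75), both unobstructed; the two cameras agree. Going down to grip.

apply_moves(
  targets=[
    [0.06,0.11,-0.7,0],
    [0,0,-0.8,0],
    [0,0,-0.7,0],
    [0,0,-0.4,0],
    [0,0,-0.22,0],
    [0,0,0,0],
  ],
)

```text
time: 3.52
eef_pos: [0.4457, -0.1097, 0.0408]
tool_rot: [-0.0, 1.0, -0.019, -0.0]
wrist_force: [-0.4, 0.8, 0.1]
opening: 0.085
gripper_force: 0.0
```

apply_moves(
  targets=[
    [0,0,0,0],
    [0,0,0,0],
    [0,0,0,0],
    [0,0,0,0],
    [0,0,0,0],
    [0,0,0,0],
  ],
  claw=-1,
)

```text
time: 4.28
eef_pos: [0.4459, -0.1093, 0.041]
tool_rot: [0.0, 1.0, -0.019, 0.0]
wrist_force: [-0.9, 0.2, 4.9]
opening: 0.0172
gripper_force: 59.5
```

apply_moves(
  targets=[
    [0,0,0.5,0],
    [0,0,0.7,0],
    [0.2,0.1,0,0.9],
    [0.2,0.1,0,1.0],
    [0.2,0.1,0,1.0],
    [0.2,0.1,0,1.0],
    [0.2,0.1,0,1.0],
    [0.2,0.1,0,1.0],
  ],
)

```text
time: 5.28
eef_pos: [0.5058, -0.0791, 0.1003]
tool_rot: [-0.0, 0.923, 0.385, -0.001]
wrist_force: [-0.5, -0.4, -1.9]
opening: 0.017
gripper_force: 58.9
```

apply_moves(
  targets=[
    [0.3,0.1,0,1.0],
    [0.3,0.1,0,1.0],
    [0.3,0.1,0,1.0],
    [0.3,0.1,0,1.0],
    [0.16,0,0,1.0],
    [0,0,0,0.5],
    [0,0,0,0],
    [0,0,0,0],
  ],
)

```text
time: 6.28
eef_pos: [0.5736, -0.0593, 0.1006]
tool_rot: [-0.0, 0.713, 0.701, -0.0]
wrist_force: [-0.0, 0.5, -2.2]
opening: 0.017
gripper_force: 58.8
```

Run:
```python
from h import *
s=ctrl.state(); print(s["eef_pos"],s["tool_rot"],s["wrist_force"]); z0=s["eef_pos"][2]+.019
q=s["tool_rot"];h=2*np.arctan2(q[2],q[1]);print("heading",np.degrees(h))
p=ctrl.grab_frame("wrist")
for n,z in(("turner_grip",z0),("turner_tip",z0-.06),("large_crispbread",.003),("small_crispbread",.003)):
    print(n,[(np.round(d["centre"]),d["conf"],wonz(p,s,d["centre"],z).round(4)) for d in ctrl.landmark_of(p,n)])
save(p,"w2.png")
p=ctrl.grab_frame("side")
for n,z in(("turner_tip",z0-.06),):
    print(n,[(np.round(d["centre"]),d["conf"],onz(p,d["centre"],z).round(4)) for d in ctrl.landmark_of(p,n)])
save(p,"s2.png")
```

```text
[ 0.57358732 -0.05931925  0.10057599] [-1.82210868e-04  7.13446701e-01  7.00709458e-01 -1.66622713e-04] [-0.01678438  0.48146619 -2.22420088]
heading 88.96790669560166
turner_grip [(array([277., 286.]), 0.71, array([ 0.5727, -0.058 ,  0.1196]))]
turner_tip []
large_crispbread [(array([ 99., 147.]), 0.73, array([ 0.4263, -0.004 ,  0.003 ]))]
small_crispbread []
turner_tip [(array([243., 199.]), 0.56, array([0.581 , 0.1067, 0.0596]))]
```

View pics/w2.png

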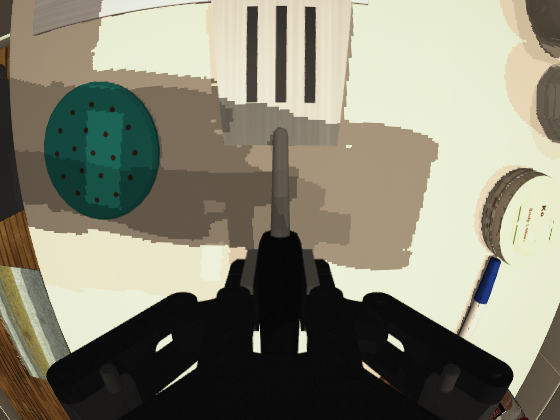

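apply_moves(
  targets=[
    [0,0.32,0,0],
    [0,0,-0.5,0],
    [0,0,-0.4,0],
    [0,0,-0.15,0],
    [0,0,0,0],
  ],
)

```text
time: 7.25
eef_pos: [0.5738, -0.0428, 0.0483]
tool_rot: [-0.0, 0.713, 0.701, -0.0]
wrist_force: [0.5, 0.1, -2.3]
opening: 0.0172
gripper_force: 58.8
```

apply_moves(
  targets=[
    [0,0,-0.03,0],
    [0,0,0,0],
    [0,0,0,0],
  ],
)

```text
time: 7.62
eef_pos: [0.5739, -0.0434, 0.0472]
tool_rot: [0.0, 0.713, 0.701, 0.0]
wrist_force: [0.5, 0.0, -2.2]
opening: 0.0171
gripper_force: 58.8
```

apply_moves(
  targets=[
    [0,0,-0.03,0],
    [0,0,0,0],
    [0,0,0,0],
  ],
)

```text
time: 8.0
eef_pos: [0.5738, -0.0433, 0.0453]
tool_rot: [-0.0, 0.713, 0.701, -0.0]
wrist_force: [0.1, -0.3, -1.5]
opening: 0.0171
gripper_force: 58.8
```

apply_moves(
  targets=[
    [0,0,-0.03,0],
    [0,0,0,0],
    [0,0,0,0],
  ],
)

```text
time: 8.38
eef_pos: [0.5738, -0.0433, 0.0439]
tool_rot: [0.0, 0.713, 0.701, 0.0]
wrist_force: [0.1, 0.8, -0.5]
opening: 0.0169
gripper_force: 59.1
```

apply_moves(
  targets=[
    [0,0.1,-0.02,0],
    [0,0.25,0,0],
    [0,0.25,0,0],
    [0,0.25,0,0],
    [0,0.25,0,0],
    [0.02,0.25,0,0],
    [0,0.25,0,0],
    [0.02,0.2,0,0],
  ],
)

```text
time: 9.38
eef_pos: [0.5764, 0.0476, 0.0439]
tool_rot: [0.001, 0.713, 0.702, 0.001]
wrist_force: [0.1, -4.2, 11.0]
opening: 0.0169
gripper_force: 60.7
```

apply_moves(
  targets=[
    [0,0.2,0,0],
    [0,0.2,0,0],
    [0,0,0,0],
  ],
)

```text
time: 9.75
eef_pos: [0.5763, 0.0683, 0.0436]
tool_rot: [0.0, 0.713, 0.702, 0.001]
wrist_force: [1.3, 2.9, 7.3]
opening: 0.0173
gripper_force: 60.1
```

Run:
```python
from h import *
p=ctrl.grab_frame("top"); im=p["img"][140:290,120:320]; cv2.imwrite("pics/t3.png",cv2.cvtColor(cv2.resize(im,None,fx=4,fy=4,interpolation=2),cv2.COLOR_RGB2BGR))
for n in("large_crispbread","small_crispbread"):
    print(n,[(np.round(d["centre"]),d["conf"],onz(p,d["centre"],.004).round(4)) for d in ctrl.landmark_of(p,n)])
```

```text
large_crispbread [(array([264., 261.]), 0.81, array([ 0.4217, -0.015 ,  0.004 ])), (array([161., 204.]), 0.7, array([0.5845, 0.2748, 0.004 ]))]
small_crispbread [(array([183., 258.]), 0.4, array([0.4335, 0.2107, 0.004 ]))]
```

View pics/t3.png

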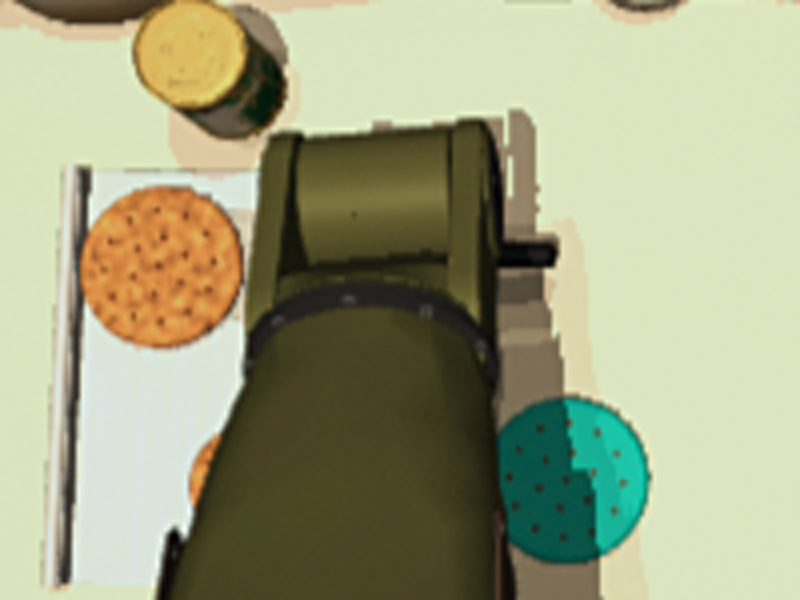

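The bread is against the lip at crop (162,266), with the tip about to go under it. I'll keep pushing.

apply_moves(
  targets=[
    [0,0.2,0,0],
    [0,0.25,0,0],
    [0,0.25,0,0],
    [0,0.25,0,0],
    [0,0.25,0,0],
    [0,0.15,0,0],
    [0,0,0,0],
  ],
)

```text
time: 10.78
eef_pos: [0.5762, 0.1357, 0.0437]
tool_rot: [0.0, 0.712, 0.702, 0.001]
wrist_force: [0.3, 0.7, 7.9]
opening: 0.0173
gripper_force: 60.2
```

Run:
```python
from meas import *
p=ctrl.grab_frame("top"); hsv=cv2.cvtColor(p["img"],cv2.COLOR_RGB2HSV); H,S,V=[hsv[...,i] for i in range(3)]
c=blob(p,(S>110)&(H<20)&(V>120),(130,182,185,232)); print(disc(p,c,.014))
P=np.array([onz(p,q,.014)[:2] for q in c[:,0]]); print(P.min(0),P.max(0))
```

```text
(array([0.5795, 0.3045, 0.0481]), array([580. , 316.1]), array([ 29. , 100.2]))
[0.53148297 0.3031777 ] [0.62750482 0.33165078]
```

apply_moves(
  targets=[
    [0,0,0.1,0],
    [0,0,0.15,0],
    [0,-0.03,0.2,0],
    [0,-0.05,0.3,0],
    [0,-0.05,0.4,0],
    [0,0,0.4,0],
    [0,0,0.2,0],
    [0,0,0,0],
  ],
)

```text
time: 11.82
eef_pos: [0.576, 0.1276, 0.1311]
tool_rot: [0.0, 0.713, 0.701, 0.001]
wrist_force: [-0.5, 1.3, -3.0]
opening: 0.017
gripper_force: 58.6
```

Run:
```python
from meas import *
s=ctrl.state(); print(s["wrist_force"],s["eef_pos"])
p=ctrl.grab_frame("top"); hsv=cv2.cvtColor(p["img"],cv2.COLOR_RGB2HSV); H,S,V=[hsv[...,i] for i in range(3)]
c=blob(p,(S>110)&(H<20)&(V>120),(120,172,185,232)); zt=s["eef_pos"][2]-.041+.014
P=np.array([onz(p,q,zt)[:2] for q in c[:,0]]); print(P.min(0),P.max(0))
p=ctrl.grab_frame("side"); cv2.imwrite("pics/s4.png",cv2.cvtColor(cv2.resize(p["img"][130:280,130:330],None,fx=4,fy=4,interpolation=2),cv2.COLOR_RGB2BGR))
```

```text
[-0.46225027  1.28480906 -3.02933656] [0.57599622 0.12763348 0.13105524]
[0.5372712  0.30072179] [0.61777464 0.32132575]
```

View pics/s4.png

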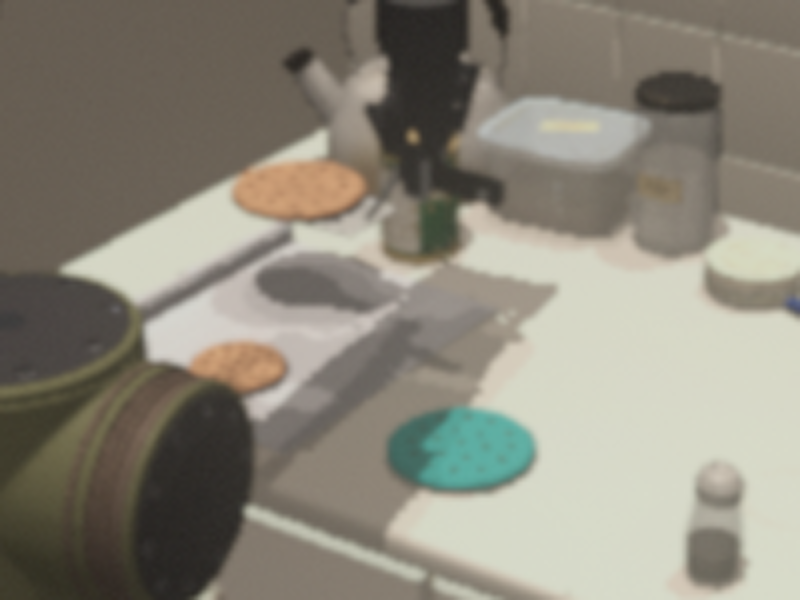

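The bread is level on the blade at crop (300,190), clear of the sheet, and the small bread and tin haven't moved. Carrying it to the board.

apply_moves(
  targets=[
    [-0.08,-0.2,0.1,-0.2],
    [-0.15,-0.4,0.2,-0.4],
    [-0.19,-0.5,0.2,-0.52],
    [-0.19,-0.5,0.2,-0.52],
    [-0.19,-0.5,0.2,-0.52],
    [-0.19,-0.5,0.1,-0.52],
    [-0.19,-0.5,0,-0.52],
    [-0.19,-0.5,0,-0.52],
  ],
)

```text
time: 12.92
eef_pos: [0.5062, -0.0542, 0.181]
tool_rot: [0.0, 0.87, 0.492, 0.0]
wrist_force: [1.3, -0.5, -3.3]
opening: 0.0173
gripper_force: 58.6
```

apply_moves(
  targets=[
    [-0.19,-0.5,0,-0.52],
    [-0.19,-0.5,0,-0.52],
    [-0.19,-0.5,0,-0.52],
    [-0.19,-0.5,0,-0.52],
    [-0.19,-0.5,0,-0.52],
    [-0.19,-0.5,0,-0.52],
    [-0.19,-0.5,0,-0.52],
    [-0.19,-0.5,0,-0.52],
  ],
)

```text
time: 13.92
eef_pos: [0.4298, -0.2538, 0.1809]
tool_rot: [0.0, 0.975, 0.222, 0.0]
wrist_force: [0.8, -0.5, -2.5]
opening: 0.0169
gripper_force: 58.6
```

apply_moves(
  targets=[
    [-0.19,-0.5,0,-0.52],
    [-0.19,-0.5,0,-0.52],
    [-0.19,-0.5,0,-0.52],
    [-0.19,-0.5,0,-0.52],
    [-0.19,-0.5,0,-0.52],
    [-0.15,-0.4,0,-0.35],
    [-0.1,-0.25,0,-0.2],
    [-0.02,-0.12,0,-0.07],
  ],
)

```text
time: 14.92
eef_pos: [0.3699, -0.4163, 0.1804]
tool_rot: [-0.0, 1.0, 0.002, -0.0]
wrist_force: [0.2, 0.1, -2.9]
opening: 0.0174
gripper_force: 58.7
```

Run:
```python
from meas import *
s=ctrl.state(); q=s["tool_rot"]; print(s["wrist_force"],s["eef_pos"],np.degrees(2*np.arctan2(q[2],q[1])))
zt=s["eef_pos"][2]-.041+.002
p=ctrl.grab_frame("wrist"); save(p,"w5.png")
for n,z in(("turner_tip",zt-.002),("large_crispbread",zt),("serving_board",0)):
    print(n,[(np.round(d["centre"]),d["conf"],wonz(p,s,d["centre"],z).round(4)) for d in ctrl.landmark_of(p,n)])
p=ctrl.grab_frame("top")
for n,z in(("large_crispbread",zt),("serving_board",0)):
    print(n,[(np.round(d["centre"]),d["conf"],onz(p,d["centre"],z).round(4)) for d in ctrl.landmark_of(p,n)])
save(p,"t5.png")
```

```text
[ 0.16322961  0.14938565 -2.94650782] [ 0.36985157 -0.41628894  0.18036283] 0.193934059810102
turner_tip [(array([277., 284.]), 0.18, array([ 0.3351, -0.4139,  0.1394]))]
large_crispbread [(array([283.,   2.]), 0.71, array([ 0.5067, -0.4169,  0.1414]))]
serving_board []
large_crispbread [(array([425., 228.]), 0.92, array([ 0.4976, -0.4142,  0.1414])), (array([265., 262.]), 0.68, array([ 0.4198, -0.0249,  0.1414]))]
serving_board [(array([409., 233.]), 0.87, array([ 0.4905, -0.4185,  0.    ]))]
```

View pics/w5.png

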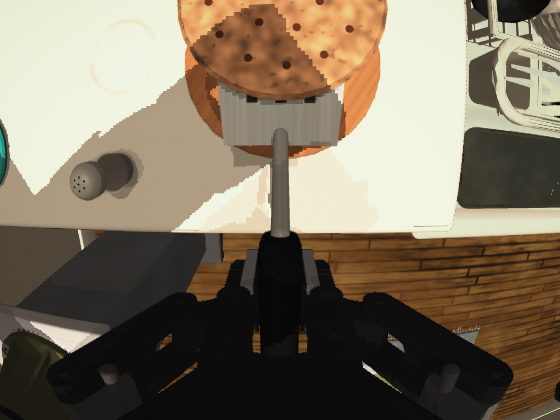

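The bread is centred over the board, top-centre of the wrist view around (283,0), with the shaker clear at (90,180). I'll lower it gently onto the board.

apply_moves(
  targets=[
    [0,0,-0.2,0],
    [0,0,-0.4,0],
    [0,0,-0.5,0],
    [0,0,-0.5,0],
    [0,0,-0.4,0],
    [0,0,-0.25,0],
    [0,0,-0.15,0],
    [0,0,0,0],
  ],
)

```text
time: 16.27
eef_pos: [0.3703, -0.4158, 0.0602]
tool_rot: [-0.0, 1.0, 0.002, -0.0]
wrist_force: [-0.2, 0.3, -2.1]
opening: 0.0171
gripper_force: 58.7
```

apply_moves(
  targets=[
    [0,0,-0.03,0],
    [0,0,-0.02,0],
    [0,0,0,0],
    [0,0,0,0],
  ],
)

```text
time: 16.77
eef_pos: [0.3703, -0.4159, 0.058]
tool_rot: [0.0, 1.0, 0.002, 0.0]
wrist_force: [0.1, -0.1, -2.3]
opening: 0.017
gripper_force: 58.7
```

apply_moves(
  targets=[
    [0,0,-0.03,0],
    [0,0,0,0],
    [0,0,0,0],
  ],
)

```text
time: 17.15
eef_pos: [0.3703, -0.4158, 0.0563]
tool_rot: [-0.0, 1.0, 0.002, -0.0]
wrist_force: [1.5, -0.4, -2.1]
opening: 0.0171
gripper_force: 58.7
```

Contact is just beginning. Now a quick pull back, so the bread stays on the board by inertia.

apply_moves(
  targets=[
    [0,0,-0.02,0],
    [-1.0,0,0,0],
    [-1.0,0,0,0],
    [-0.6,0,0,0],
    [0,0,0,0],
  ],
)

```text
time: 17.77
eef_pos: [0.2389, -0.4161, 0.0556]
tool_rot: [0.0, 1.0, 0.001, 0.0]
wrist_force: [1.2, -0.1, -1.5]
opening: 0.0172
gripper_force: 58.9
```

Run:
```python
from h import *
s=ctrl.state(); print(s["wrist_force"],s["eef_pos"])
p=ctrl.grab_frame("wrist"); save(p,"w6.png")
for n,z in(("turner_tip",.014),("large_crispbread",.014),("serving_board",0)):
    print(n,[(np.round(d["centre"]),d["conf"],wonz(p,s,d["centre"],z).round(4)) for d in ctrl.landmark_of(p,n)])
p=ctrl.grab_frame("top"); save(p,"t6.png")
for n,z in(("large_crispbread",.014),("serving_board",0)):
    print(n,[(np.round(d["centre"]),d["conf"],onz(p,d["centre"],z).round(4)) for d in ctrl.landmark_of(p,n)])
```

```text
[ 1.21490967 -0.05397751 -1.48586544] [ 0.23891516 -0.41609268  0.0556134 ]
turner_tip []
large_crispbread []
serving_board []
large_crispbread [(array([262., 262.]), 0.9, array([ 0.4185, -0.0084,  0.014 ])), (array([409., 243.]), 0.71, array([ 0.463 , -0.4131,  0.014 ])), (array([177., 161.]), 0.25, array([0.7054, 0.2296, 0.014 ]))]
serving_board [(array([406., 242.]), 0.73, array([ 0.4659, -0.4108,  0.    ])), (array([410., 264.]), 0.62, array([ 0.4054, -0.4174,  0.    ])), (array([410., 234.]), 0.61, array([ 0.4896, -0.4206,  0.    ]))]
```

View pics/w6.png

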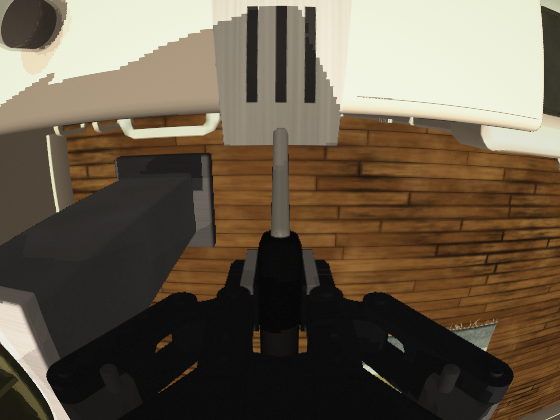

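Run:
```python
from h import *
p=ctrl.grab_frame("top"); cv2.imwrite("pics/t6c.png",cv2.cvtColor(cv2.resize(p["img"][180:300,330:490],None,fx=5,fy=5,interpolation=2),cv2.COLOR_RGB2BGR))
```

```text
(no output)
```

View pics/t6c.png

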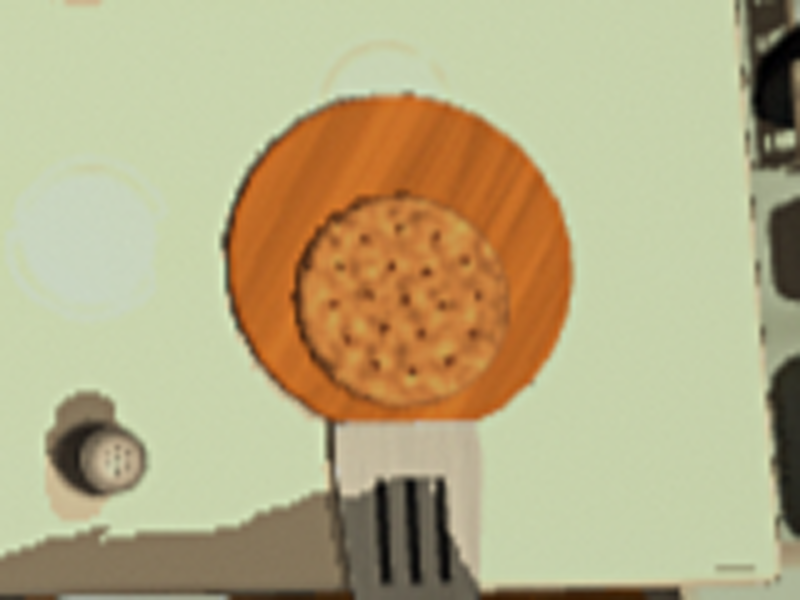

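The bread lies flat on the board at crop (402,300), about 18 mm from the board centre at (400,267), with no overhang. Next, the turner goes back to its free spot.

apply_moves(
  targets=[
    [-0.1,0,0.4,0],
    [0,0,0.8,0],
    [0,0,0.8,0],
    [0,0.6,0.2,0],
    [0.2,0.8,0,0],
    [0.5,0.8,0,0],
    [0.5,0.8,0,0],
    [0.5,0.8,0,0],
  ],
)

```text
time: 19.18
eef_pos: [0.321, -0.2244, 0.1654]
tool_rot: [0.0, 1.0, 0.002, 0.0]
wrist_force: [1.2, 0.1, -3.0]
opening: 0.017
gripper_force: 58.9
```

apply_moves(
  targets=[
    [0.5,0.8,0,0],
    [0.5,0.8,0,0],
    [0.6,0.6,0,0],
    [0.6,0.2,-0.2,0],
    [0.4,0,-0.6,0],
    [0,0,-0.7,0],
    [0,0,-0.5,0],
    [0,0,0,0],
  ],
)

```text
time: 20.18
eef_pos: [0.4494, -0.1053, 0.064]
tool_rot: [-0.001, 1.0, 0.003, -0.002]
wrist_force: [-0.4, -0.9, -1.6]
opening: 0.0172
gripper_force: 58.9
```

apply_moves(
  targets=[
    [0,0,-0.25,0],
    [0,0,-0.13,0],
    [0,0,-0.05,0],
    [0,0,-0.03,0],
    [0,0,0,0],
    [0,0,0,0],
  ],
)

```text
time: 20.92
eef_pos: [0.4504, -0.1058, 0.0425]
tool_rot: [0.0, 1.0, 0.002, 0.0]
wrist_force: [0.5, 0.2, -2.2]
opening: 0.0169
gripper_force: 58.9
```

apply_moves(
  targets=[
    [0,0,-0.03,0],
    [0,0,0,0],
    [0,0,0,0],
  ],
)

```text
time: 21.3
eef_pos: [0.4505, -0.1059, 0.041]
tool_rot: [0.0, 1.0, 0.002, 0.0]
wrist_force: [-0.5, -0.3, 3.2]
opening: 0.0169
gripper_force: 59.6
```

apply_moves(
  targets=[
    [0,0,0,0],
    [0,0,0,0],
    [0,0,0,0],
    [0,0,0,0],
    [0,0,0,0],
    [0,0,0,0],
  ],
  claw=1,
)

```text
time: 22.05
eef_pos: [0.4503, -0.1058, 0.0408]
tool_rot: [-0.0, 1.0, 0.002, 0.0]
wrist_force: [-0.4, 0.3, 0.4]
opening: 0.0852
gripper_force: 0.0
```

apply_moves(
  targets=[
    [0,0,0.5,0],
    [0,0,0.8,0],
    [0,0,0.9,0],
    [0,0,0.9,0],
    [0,0,0,0],
    [0,0,0,0],
  ],
)

```text
time: 22.8
eef_pos: [0.45, -0.1057, 0.1951]
tool_rot: [-0.0, 1.0, 0.002, -0.0]
wrist_force: [0.6, -0.0, -0.4]
opening: 0.0848
gripper_force: 0.0
```

Run:
```python
from h import *
s=ctrl.state(); p=ctrl.grab_frame("wrist"); print(s["wrist_force"],s["opening"])
for n,z in(("turner_grip",.06),("turner_tip",0),("serving_board",0),("salt_shaker",0)):
    print(n,[(d["conf"],wonz(p,s,d["centre"],z).round(4)) for d in ctrl.landmark_of(p,n)])
p=ctrl.grab_frame("top")
for n,z in(("large_crispbread",.014),("serving_board",0),("small_crispbread",.003),("bean_tin",0),("salt_shaker",0),("pepper_mill",0)):
    print(n,[(d["conf"],onz(p,d["centre"],z).round(4)) for d in ctrl.landmark_of(p,n)])
p=ctrl.grab_frame("side"); cv2.imwrite("pics/s7.png",cv2.cvtColor(cv2.resize(p["img"][160:310,190:430],None,fx=3,fy=3,interpolation=2),cv2.COLOR_RGB2BGR))
```

```text
[ 0.61055742 -0.03556455 -0.39811741] 0.0848031458631203
turner_grip [(0.92, array([ 0.449 , -0.1035,  0.06  ]))]
turner_tip [(0.64, array([ 0.6193, -0.1035,  0.    ]))]
serving_board []
salt_shaker [(0.84, array([ 0.3888, -0.2467,  0.    ]))]
large_crispbread [(0.74, array([ 0.4178, -0.0032,  0.014 ])), (0.55, array([ 0.4657, -0.4119,  0.014 ]))]
serving_board [(0.93, array([ 0.4913, -0.4155,  0.    ]))]
small_crispbread [(0.59, array([0.431, 0.214, 0.003]))]
bean_tin [(0.59, array([0.7136, 0.2399, 0.    ]))]
salt_shaker [(0.61, array([ 0.3954, -0.2467,  0.    ])), (0.56, array([ 0.71  , -0.2598,  0.    ]))]
pepper_mill [(0.85, array([ 0.7073, -0.2617,  0.    ])), (0.64, array([0.4324, 0.2176, 0.    ]))]
```

View pics/s7.png

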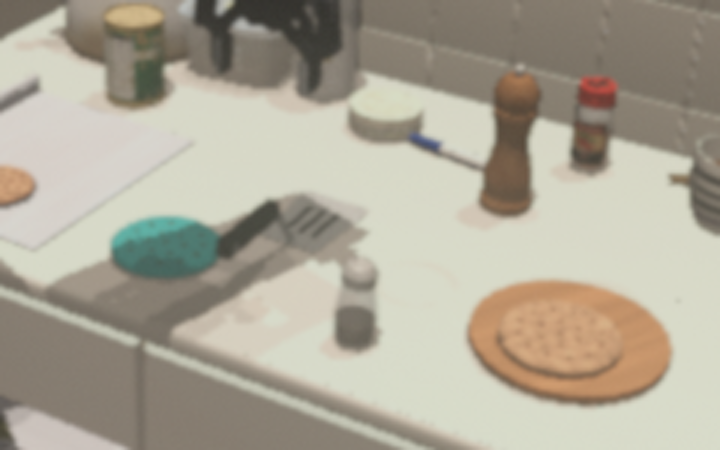

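The bread is flat on the board at (560,337), the turner stands at (290,225), and the mill, shaker and tin are upright in place. Handing in.

```bash
python3 -c "
from bench import ctrl
print(ctrl.hand_in())"
```

```text
the job is handed in; nothing more can be done
None
```

I handed the job in at about 23 s: the larger crispbread lies flat on the board, roughly 20–25 mm from its centre, the turner stands released on the free worktop, and the other items look unmoved; no verdict was returned.

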